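Stir the two kinds of model-tree crowns together

TASK

The wooden tree crowns for the site model were tipped into the white bowl kind by kind, so the balls lie on one side and the cones on the other. Take the stirring paddle out of its slot in the tool block and stir the crowns with the paddle (not the fingers) until the two kinds are mixed all through - every ball has a cone next to it and every cone a ball next to it, with no more than about half a crown's width between - with all of them still in the bowl and the bowl where it stands. Then stand the paddle back upright, right down in its slot, and leave the other things on the table alone.

Things in the scene. Friction and masses are not known exactly. Their poses are not given: they have to be found in the camera images.
- bowl: White glazed stoneware mixing bowl standing loose on the table on a small non-slip rubber foot, 0.85 kg, 66 mm high, 220 mm across the rim, 80 mm across the foot, wall 6 mm. Origin: centre of its underside, z up.
- bowl_in (a point): Centre of the bowl's small flat inner floor, 6 mm above its underside and 76 mm across. From there the smooth inside slopes up at 24 degrees to a radius of 84 mm, then at 65 degrees to the rim, so that the crowns slide back to the middle. A blade end held 9 mm above this point clears the slope within 56 mm of the centre.
- rack: Plywood tool block, screwed to the table, 180 mm long (its x), 66 mm wide (its y), 60 mm high. A slot for the stirring paddle is cut in the top near its -x end; pencils, a pen and a short steel rule stand fixed in its +x half, up to 150 mm above the table. Origin: centre of its underside.
- rack_slot (a point): Centre of the mouth of the paddle's slot, in the top face of the tool block (60 mm above the table, 60 mm from the block's centre towards its -x end). The slot is 16 mm wide along the block's x and 44 mm long along the block's y, 52 mm deep (its floor is 8 mm above the table), with a 2.5 mm chamfer.
- paddle: Beech stirring paddle, 175 mm long, 60 g, standing upright in the slot at the start. Origin: centre of the lower end of the blade; z runs up to the handle. Flat blade 8 mm thick (its x), 36 mm wide (its y), 66 mm long, from z = 0; round shaft 12 mm thick up to z = 95 mm; square handle 24 x 24 mm, sides along its x and y, from z = 95 to 175 mm.
- paddle_tip (a point): Centre of the lower end of the paddle's blade.
- paddle_handle (a point): Point on the paddle's axis 145 mm above the blade's lower end, inside the square handle: a good height to grip from above.
- ball0_center (a point): Centre of ball crown 0: plain waxed beech ball, 36 mm diameter, 16 g, loose in the bowl. At the start the four balls lie together on one side of the heap in the bowl.
- cone0_mid (a point): Point on the axis of cone crown 0, 18 mm above its foot, in the middle of its round part: plain waxed beech drop, a 36 mm ball drawn up into a blunt-tipped cone, 57 mm high, on a flat foot 20 mm across, 13 g, loose in the bowl. At the start the four cones stand or lean together on the other side of the heap; stirring may tip them over. z of this frame points from foot to tip.
- ball1_center (a point): Centre of ball crown 1: plain waxed beech ball, 36 mm diameter, 16 g, loose in the bowl. At the start the four balls lie together on one side of the heap in the bowl.
- cone1_mid (a point): Point on the axis of cone crown 1, 18 mm above its foot, in the middle of its round part: plain waxed beech drop, a 36 mm ball drawn up into a blunt-tipped cone, 57 mm high, on a flat foot 20 mm across, 13 g, loose in the bowl. At the start the four cones stand or lean together on the other side of the heap; stirring may tip them over. z of this frame points from foot to tip.
- ball2_center (a point): Centre of ball crown 2: plain waxed beech ball, 36 mm diameter, 16 g, loose in the bowl. At the start the four balls lie together on one side of the heap in the bowl.
- cone2_mid (a point): Point on the axis of cone crown 2, 18 mm above its foot, in the middle of its round part: plain waxed beech drop, a 36 mm ball drawn up into a blunt-tipped cone, 57 mm high, on a flat foot 20 mm across, 13 g, loose in the bowl. At the start the four cones stand or lean together on the other side of the heap; stirring may tip them over. z of this frame points from foot to tip.
- ball3_center (a point): Centre of ball crown 3: plain waxed beech ball, 36 mm diameter, 16 g, loose in the bowl. At the start the four balls lie together on one side of the heap in the bowl.
- cone3_mid (a point): Point on the axis of cone crown 3, 18 mm above its foot, in the middle of its round part: plain waxed beech drop, a 36 mm ball drawn up into a blunt-tipped cone, 57 mm high, on a flat foot 20 mm across, 13 g, loose in the bowl. At the start the four cones stand or lean together on the other side of the heap; stirring may tip them over. z of this frame points from foot to tip.
- tape: Roll of yellow masking tape lying flat, 92 mm across, 24 mm high, loose. Not part of the job. Origin: centre of its underside.
- house: White card model house, two storeys, about 90 x 66 mm, 57 mm high, loose. Not part of the job. Origin: centre of its underside.
- glue: White glue bottle with a red cap, 56 mm diameter, 150 mm high, loose. Not part of the job. Origin: centre of its underside.
There are look-alikes about, which are no part of the job. Leave any orange look-alike of the rack alone.

How it is judged:
By the outcome, as a careful person would: the job done as asked, in the order asked, and still so for the second after the job is handed in, with the robot touching nothing.
It also fails if it takes over 72 s, if anything falls off the work surface, if the arm or the gripper's body presses on something with over 40 N, if the wrist force passes 120 N, or if a joint passes its speed limit or range.

ROBOT

A 7-joint arm with a two-finger parallel gripper is mounted at the origin on the work surface. World frame = base frame: x ahead of the robot, y to its left, z up, the work surface at z = 0. Lengths are in m, angles in rad, forces in N, time in s.
With the tool pointing down it reaches from about 0.4 to 0.85 m from the base axis. Payload 10.4 kg.
Tool frame: the origin (TCP) lies on the centre line of the jaws, within the pads' length; the fingertips stand r.finger_overhang ahead of it and the grasp point (between the pads) lies 5 mm behind it (r.finger_overhang is the distance from the TCP to the fingertips, in m); z points along the fingers, y is the line along which they close (so a half turn about z gives the same grasp; the last joint's range is limited). The gripper opens to 87 mm and grips with 3 to 60 N. Pads are 19 mm wide; open, the fingers measure 117 mm over their backs; the gripper's body (75 mm by 190 mm) begins 51 mm behind the grasp point.
Start: joints at [-1.182, 0.332, -0.065, 1.46, 0.022, 1.35, -0.088], TCP at [0.25, 0.573, 0.237] pointing down, gripper open.
Joint ranges: [-2.6, 2.6], [-0.5, 2.12], [-1.47, 1.34], [0.16, 2.42], [-1.27, 4.41], [0.06, 2.06], [-2.6, 2.6]. Speed limits (rad/s): [2.22, 2.22, 2.79, 2.79, 3.14, 3.14, 3.14].

INTERFACE

Orientations are given as a unit quaternion [x, y, z, w].
In Python, from bench import read_state, viewer, r gives the robot as it stands.
- The arm moves only by the tool carry_out, never from a script. Its argument "moves" is a list of rows, each a list of 6 numbers: the shift along the tool's x, y, z in units of 40 mm (1.0 is 40 mm), then the turn, a rotation vector about the tool's x, y, z in units of 8 degrees (1.0 is 8 degrees). A call has 1 to 20 rows; each row shifts and turns the commanded pose from where the row before left it, along the tool's axes as they then stand; what a row does not reach is not made up. A row lasts 1/8 s, in which the tool goes at most 62.5 mm and 10.7 degrees, less where a joint would pass 70% of its speed; a pose out of reach is approached as far as the arm can. A call is refused whole if a number of a shift passes 1 or a number of a turn 1, either way. A call with a gripper value outside its range is refused whole. "fingers" is the finger opening in mm, from 0 to 87, set as the call begins (left out, the last holds). The fingers move at their own pace and stop on an object; "force" is the grip in N (left out, the last holds). Time passes only in rows, so rows that do not move let the fingers close. It gives the time, the measured TCP pose, the force, the opening and the grip force at its end, in the units of the state.
- read_state(): the state, without advancing time (a new reading comes with each control period).
- viewer.camera(name): name is "scene" or "side" or "wrist"; returns a dict with "pixels" (480x640x3 uint8, red, green, blue), "range_z" (480x640 float32, m along the optical axis (not along the pixel's ray), 0 where there is no reading), "fx", "fy", "cx", "cy" (pixels), "xyz" and "orientation" of the camera in the world. Camera axes: x right, y down, z forward; pixel columns grow to the right and rows downward; lengths in m; the calibration is good to about 2 mm. A picture is of the moment at which its call begins.
- r.close_job(): hands the job in; it is judged then, once.
The state is a dict: "time": time; "joint_positions": joint angles; "joint_vel": joint speeds; "joint_torque": joint torques, N m; "ee_pos": TCP position; "eef_rot": TCP orientation; "ft_force": force on the tool from outside, world axes, zero at the start; "torque": the same for the moment, N m; "width": finger opening in m; "grip_force": force on a finger pad.
Only numpy, scipy, OpenCV 4.12 (cv2) and the standard library are available. Lean on these libraries where they do the work, as an engineer would, in place of code of your own. Each camera call takes 0.05 s, during which the arm holds its last target. There are 200 camera calls.

## Working session

There is one attempt and no reset: what is moved stays moved. The work goes in short steps, Python scripts to look and compute and a tool call to move; the robot and the scene stay as the last step left them, time stands still between calls to the robot, and variables do not carry over. Pictures are saved under pics/ and viewed, at most 10 in all, crops included, and the job is handed in when it is done.

Besides the shell and the picture viewer there is one more tool, called after ">>>" as name([rows], argument=value, ...), one row to a line, values as JSON. carry_out: Moves the arm, as the interface text tells. Its arguments: {"type":"object","properties":{"moves":{"type":"array","items":{"type":"array","items":{"type":"number"}}},"fingers":{"type":"number"},"force":{"type":"number"}},"required":["moves"]}

```bash
mkdir -p pics; ls; cat > h.py <<'E'
import numpy as np,cv2
from scipy.spatial.transform import Rotation as R
from bench import read_state,viewer,r
def cam(n,save=None):
    c=viewer.camera(n)
    if save: cv2.imwrite('pics/'+save,c['pixels'][:,:,::-1])
    return c
def pts(c):
    z=c['range_z'];v,u=np.mgrid[:480,:640]
    p=np.stack([(u-c['cx'])/c['fx']*z,(v-c['cy'])/c['fy']*z,z],-1)
    P=p@R.from_quat(c['orientation']).as_matrix().T+np.array(c['xyz'])
    P[z==0]=np.nan
    return P
E
python3 - <<'E'
from h import *
a=cam('scene','s0.png');b=cam('side','d0.png')
for c in(a,b):print(c['xyz'],R.from_quat(c['orientation']).as_matrix().round(2).tolist(),c['fx'])
s=read_state();print(s['time'],s['ee_pos'],R.from_quat(s['eef_rot']).as_matrix().round(3).tolist(),r.finger_overhang)
np.save('s0.npy',pts(a));np.save('d0.npy',pts(b))
E
```

```text
pics
[1.08921776 0.41315147 1.13168409] [[-0.54, 0.69, -0.48], [0.84, 0.45, -0.29], [0.01, -0.56, -0.83]] 477.6737255660014
[0.1989855  0.88858493 0.96602662] [[-0.95, -0.21, 0.22], [-0.31, 0.66, -0.69], [0.0, -0.72, -0.69]] 576.9373213238546
0.1 [0.25001444 0.57244063 0.23586008] [[-0.916, 0.4, -0.0], [0.4, 0.916, -0.001], [-0.0, -0.001, -1.0]] 0.014
```

View pics/s0.png

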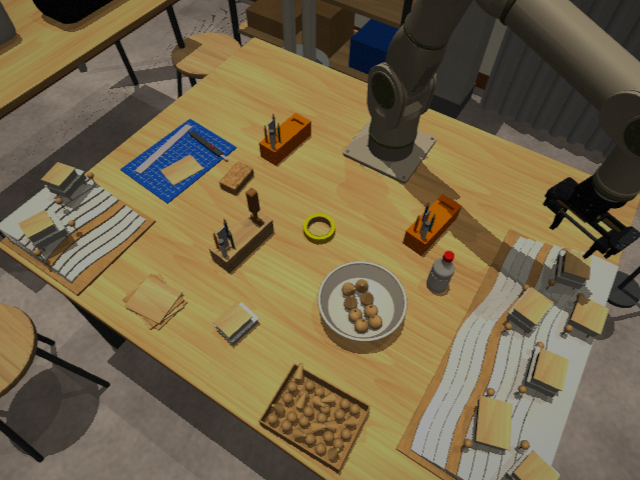

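View pics/d0.png

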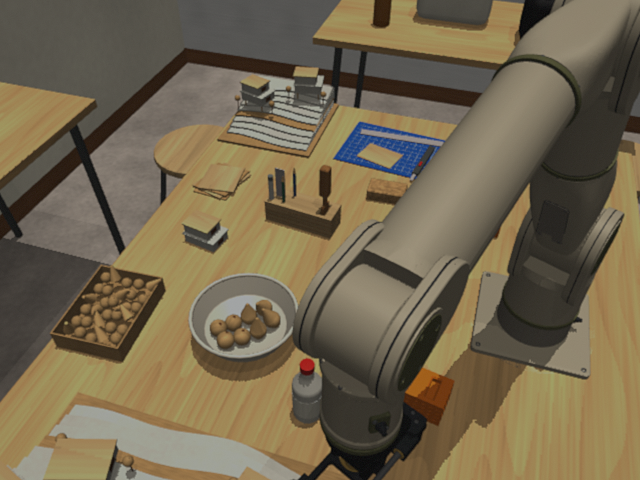

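The scene view shows the paddle handle at about (253,203) in the brown block at (242,240). The bowl is at (362,303) with the cones at its upper-left and the balls at its lower-right, the tape at (319,229), the glue at (441,270) and the house at (237,323). The side view shows the same things, with the paddle at (325,190) and the bowl at (243,317).

```bash
python3 - <<'E'
from h import *
for n,box,bb in(('s0',(195,185,85,90),(310,255,105,100)),('d0',(255,160,95,80),(180,265,125,105))):
    P=np.load(n+'.npy')
    x,y,w,h=box;Q=P[y:y+h,x:x+w].reshape(-1,3)
    T=Q[(abs(Q[:,2]-.06)<.004)]
    rc=cv2.minAreaRect((T[:,:2]*1000).astype(np.float32));print(n,'rack',len(T),rc,T.mean(0))
    H=Q[(Q[:,2]>.178)&(Q[:,2]<.19)];rc=cv2.minAreaRect((H[:,:2]*1000).astype(np.float32));print('htop',len(H),rc,np.median(H,0))
    H=Q[(Q[:,2]>.11)&(Q[:,2]<.19)&(np.linalg.norm(Q[:,:2]-np.median(H[:,:2],0),axis=1)<.03)];rc=cv2.minAreaRect((H[:,:2]*1000).astype(np.float32));print('hand',len(H),rc,H[:,2].max())
    T=Q[(Q[:,2]>.075)&(Q[:,2]<.165)]
    x,y,w,h=bb;Q=P[y:y+h,x:x+w].reshape(-1,3);Q=Q[(Q[:,2]>.063)&(Q[:,2]<.07)]
    print('bowl',len(Q),cv2.minEnclosingCircle((Q[:,:2]*1000).astype(np.float32)))
# other objects
P=np.load('s0.npy')
for n,(u,v) in dict(tape=(307,226),glue=(449,256),house=(236,318),pen=(224,225),ruler=(227,232)).items(): print(n,P[v,u].round(3))
E
```

```text
s0 rack 969 ((572.399169921875, -164.66529846191406), (70.67912292480469, 181.99081420898438), 83.73992919921875) [ 0.57338408 -0.15919374  0.06034197]
htop 69 ((512.965087890625, -157.99734497070312), (25.642505645751953, 24.001277923583984), 74.15492248535156) [ 0.51528431 -0.15580276  0.18354038]
hand 260 ((514.3333740234375, -158.2342071533203), (27.30306625366211, 26.162439346313477), 82.17060852050781) 0.1892373428591555
bowl 615 ((567.6884155273438, 213.0792694091797), 111.60185241699219)
d0 rack 1068 ((570.439453125, -160.5135040283203), (74.98456573486328, 181.92202758789062), 84.57840728759766) [ 0.5649401  -0.15663277  0.05964114]
htop 71 ((510.0733337402344, -153.6945343017578), (27.09693145751953, 22.631662368774414), 86.35212707519531) [ 0.50990136 -0.15296963  0.18261315]
hand 342 ((509.9139099121094, -153.0770263671875), (28.118175506591797, 24.075809478759766), 83.98907470703125) 0.1854014990595343
bowl 956 ((565.6063842773438, 215.8166961669922), 112.32221221923828)
tape [ 0.424 -0.046  0.014]
glue [0.392 0.35  0.152]
house [ 0.776 -0.02   0.057]
pen [ 0.604 -0.185  0.121]
ruler [ 0.602 -0.182  0.089]
```

>>> carry_out([
  [0,0,0,0,0,-0.73],
  [0,0,0,0,0,-0.73],
  [0,0,0,0,0,-0.74],
  [-0.8,-1,0,0,0,0],
  [-0.8,-1,0,0,0,0],
  [-0.8,-1,0,0,0,0],
  [-0.8,-1,0,0,0,0],
  [-0.8,-1,0,0,0,0],
  [-0.8,-1,0,0,0,0],
  [-0.8,-1,0,0,0,0],
  [-0.8,-1,0,0,0,0],
  [-0.2,-1,0,0,0,0],
  [-0.2,-1,0,0,0,0],
  [-0.2,-1,0,0,0,0],
  [-0.2,-1,0,0,0,0],
  [-0.2,-1,0,0,0,0],
  [-0.2,-1,0,0,0,0],
  [-0.2,-1,0,0,0,0],
  [-0.2,-1,0,0,0,0],
  [-0.2,-1,0,0,0,0],
], fingers=60, force=50)

```text
time: 2.6
ee_pos: [0.5052, -0.139, 0.2363]
eef_rot: [0.052, 0.999, 0.0, -0.0]
ft_force: [1.0, 0.6, 0.1]
width: 0.0602
grip_force: 0.0
```

```bash
python3 - <<'E'
from h import *
s=read_state();M=R.from_quat(s['eef_rot']).as_matrix();p=np.array(s['ee_pos']);print(s['time'],p,M.round(3).tolist(),s['width'])
print('units to (.511,-.156,.148)',(M.T@(np.array([.511,-.156,.148])-p)/.04).round(2))
w=cam('wrist','w0.png');P=pts(w)
Q=P.reshape(-1,3)
for a,b in((.176,.19),(.1,.17)):
  H=Q[(Q[:,2]>a)&(Q[:,2]<b)&(np.linalg.norm(Q[:,:2]-[.511,-.156],axis=1)<.03)]
  if len(H)>10: print(len(H),cv2.minAreaRect((H[:,:2]*1000).astype(np.float32)),H.mean(0))
T=Q[(abs(Q[:,2]-.06)<.004)];print(cv2.minAreaRect((T[:,:2]*1000).astype(np.float32)))
E
```

```text
2.6 [ 0.50515204 -0.13897386  0.23632883] [[-0.995, 0.104, -0.0], [0.104, 0.995, 0.0], [0.0, 0.0, -1.0]] 0.060201814078196414
units to (.511,-.156,.148) [-0.19 -0.41  2.21]
1303 ((510.5006408691406, -157.217041015625), (23.611238479614258, 23.452844619750977), 83.52845001220703) [ 0.50934654 -0.15679226  0.1828441 ]
667 ((504.9795227050781, -152.62973022460938), (29.035133361816406, 14.751381874084473), 50.06916427612305) [ 0.50023467 -0.15438371  0.14282198]
((570.221435546875, -6.7982940673828125), (388.0444641113281, 174.36044311523438), 88.25879669189453)
```

View pics/w0.png

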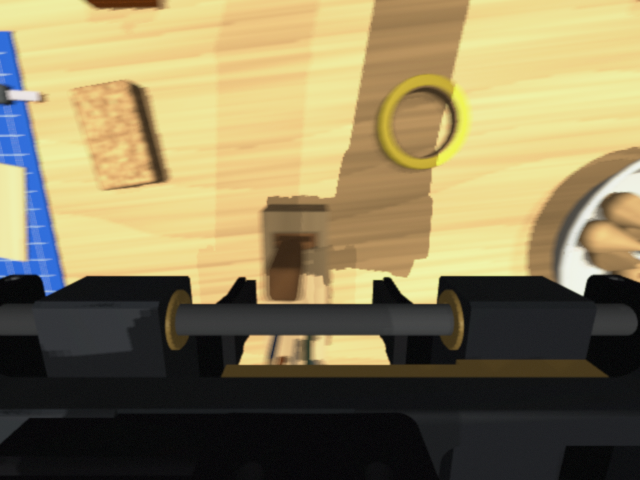

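The wrist view shows the handle top at about (288,270), between the open fingers and free of them, with the pencils at (290,350).

>>> carry_out([
  [-0.18,-0.43,0,0,0,0],
  [0,0,0.5,0,0,0],
  [0,0,0.9,0,0,0],
  [0,0,0.6,0,0,0],
  [0,0,0.2,0,0,0],
  [0,0,0,0,0,0],
])

```text
time: 3.4
ee_pos: [0.5107, -0.1555, 0.1486]
eef_rot: [0.052, 0.999, 0.0, -0.0]
ft_force: [0.0, 1.0, 0.9]
width: 0.0599
grip_force: 0.0
```

>>> carry_out([
  [0,0,0,0,0,0],
  [0,0,0,0,0,0],
  [0,0,0,0,0,0],
  [0,0,0,0,0,0],
  [0,0,-0.1,0,0,0],
], fingers=0, force=50)

```text
time: 4.03
ee_pos: [0.5105, -0.1555, 0.1524]
eef_rot: [0.052, 0.999, 0.0, -0.0]
ft_force: [0.2, -0.6, 0.4]
width: 0.0238
grip_force: 50.0
```

>>> carry_out([
  [0,0,-0.5,0,0,0],
  [0,0,-1,0,0,0],
  [0,0,-1,0,0,0],
  [0,0,0,0,0,0],
])

```text
time: 4.53
ee_pos: [0.5121, -0.1561, 0.2557]
eef_rot: [0.052, 0.999, 0.0, 0.003]
ft_force: [0.2, 0.5, -0.8]
width: 0.0237
grip_force: 50.0
```

```bash
python3 - <<'E'
from h import *
ims=[]
for n,g in(('s0','scene'),('d0','side')):
    P=np.load(n+'.npy').reshape(-1,3);I=cv2.imread('pics/'+n+'.png').reshape(-1,3)
    m=np.linalg.norm(P[:,:2]-[.5665,.2145],axis=1)<.12
    P=P[m];I=I[m];o=np.argsort(P[:,2]);P=P[o];I=I[o]
    im=np.zeros((400,400,3),np.uint8)
    for p,c in zip(P,I): # up = +x, left=+y
        u=int(200-(p[1]-.2145)/.0006);v=int(200-(p[0]-.5665)/.0006)
        cv2.circle(im,(u,v),3,c.tolist(),-1)
    ims.append(im)
    for x in range(-70,71,14):
        row=[]
        for y in range(70,-71,-14):
            q=P[(abs(P[:,0]-.5665-x/1e3)<.007)&(abs(P[:,1]-.2145-y/1e3)<.007)]
            row.append(int(q[:,2].max()*1000) if len(q) else -1)
        print(x,row)
cv2.imwrite('pics/o0.png',np.hstack(ims))
c=cam('scene','s1.png');I=cv2.resize(c['pixels'][180:350,200:420,::-1],None,fx=3.4,fy=3.4,interpolation=cv2.INTER_CUBIC);cv2.imwrite('pics/s1c.png',I)
E
```

```text
-70 [72, 59, 42, 31, 28, 29, 27, 29, 44, 58, 73]
-56 [61, 40, 28, 24, 22, 25, 53, 56, 46, 39, 55]
-42 [41, 29, 21, 18, 42, -1, 64, 66, 53, 43, 41]
-28 [31, 25, 20, 15, 54, 64, 72, 69, 60, 57, 46]
-14 [25, 24, 36, 44, 48, 57, 47, 71, 67, 58, 47]
0 [26, 17, 41, 45, 43, 10, 52, 61, 62, 54, 24]
14 [44, 54, 51, 40, 39, 42, 50, 67, 50, 18, 28]
28 [50, 55, 55, 44, 42, 45, 43, 35, 35, 21, 27]
42 [37, 50, 49, 54, 49, 43, 40, 14, 19, 26, 32]
56 [53, 30, 51, 55, 52, 17, 20, 24, 26, 30, 46]
70 [70, 44, 38, 48, 45, 23, 24, 26, 35, 49, 68]
-70 [70, 43, 24, 23, 24, 24, 39, 44, 41, 55, 73]
-56 [38, 2, 21, 20, 18, 42, 57, 55, 45, 35, 53]
-42 [20, 21, 18, 15, 43, 52, 69, 66, 48, 48, 39]
-28 [21, 19, 13, 31, 62, 62, 68, 66, 61, 55, 36]
-14 [21, 16, 43, 44, 43, 48, 42, 68, 64, 53, -1]
0 [36, 47, 44, 44, 39, 24, 61, 62, 42, 19, 25]
14 [52, 54, 50, 38, 39, 43, 51, 61, -1, 19, 29]
28 [50, 52, 50, 49, 41, 43, 40, 29, 17, 23, 27]
42 [30, 41, 50, 54, 49, 41, 16, 19, 20, 25, 46]
56 [49, 31, 51, 53, -1, 22, 22, 24, 25, 40, 61]
70 [70, 52, 35, 39, 26, 22, 25, 27, 40, 56, 72]
```

View pics/o0.png

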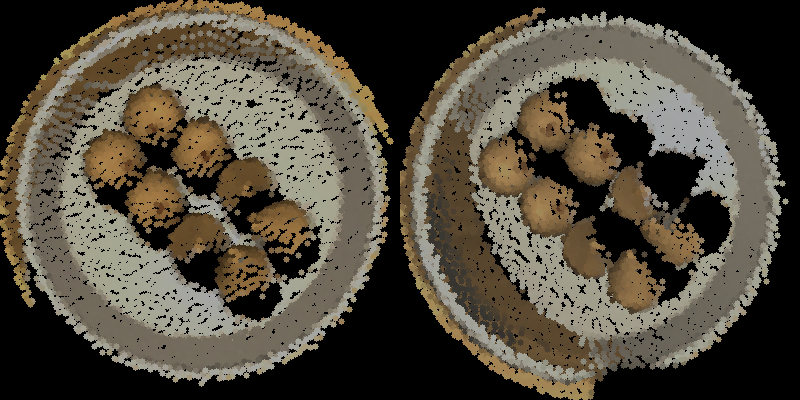

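View pics/s1c.png

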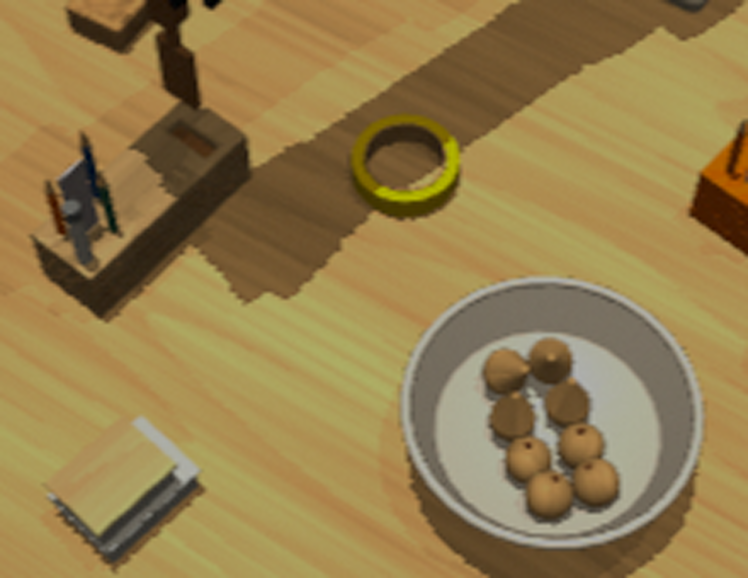

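The top-down maps (0.6 mm/px, +x up, +y left) show two diagonal columns of four. In the left map the balls are at (153,110), (113,158), (202,143) and (155,198), and the cones at (245,185), (195,235), (280,225) and (243,275). Lower-left of the columns is free. In the crop the paddle hangs clear above the slot, at (180,75).

>>> carry_out([
  [0,0,0,0,0,0.92],
  [0,0,0,0,0,0.92],
  [0,0,0,0,0,0.92],
  [0,0,0,0,0,0.92],
  [0,0,0,0,0,0.92],
  [0.58,0.7,0,0,0,0],
  [0.58,0.7,0,0,0,0],
  [0.58,0.7,0,0,0,0],
  [0.58,0.7,0,0,0,0],
  [0.58,0.7,0,0,0,0],
  [0.58,0.7,0,0,0,0],
  [0.58,0.7,0,0,0,0],
  [0.58,0.7,0,0,0,0],
  [0.58,0.7,0,0,0,0],
  [0.58,0.7,0,0,0,0],
  [0.58,0.7,0,0,0,0],
  [0,0,0,0,0,0],
])

```text
time: 6.7
ee_pos: [0.5312, 0.2469, 0.2505]
eef_rot: [0.363, 0.932, -0.001, -0.001]
ft_force: [-0.5, -0.1, -0.6]
width: 0.024
grip_force: 50.0
```

```bash
cat >> h.py <<'E'
C=np.array([.5665,.2145])
def where():
    s=read_state();M=R.from_quat(s['eef_rot']).as_matrix();p=np.array(s['ee_pos'])
    d=np.array([*C,p[2]])-p
    print('t',s['time'],'p',p.round(4),'yaw_y',np.degrees(np.arctan2(M[1,1],M[0,1])).round(1),'tilt',M[:,2].round(3),'rel centre in tool mm',(-(M.T@d)*1000).round(1),'w',s['width'],'F',np.round(s['ft_force'],1))
E
python3 -c "
from h import *
where()"
```

```text
t 6.7 p [0.5312 0.2469 0.2505] yaw_y 47.5 tilt [-0.003 -0.001 -1.   ] rel centre in tool mm [47.9  0.1  0.1] w 0.024032448494002937 F [-0.5 -0.1 -0.6]
```

>>> carry_out([
  [-0.07,0,0.7,0,0,0],
  [0,0,0.8,0,0,0],
  [0,0,0.5,0,0,0],
  [0,0,0.3,0,0,0],
  [0,0,0,0,0,0],
])

```text
time: 7.32
ee_pos: [0.5344, 0.2411, 0.1597]
eef_rot: [0.365, 0.931, -0.001, -0.0]
ft_force: [0.5, -1.1, -1.1]
width: 0.0235
grip_force: 50.0
```

>>> carry_out([
  [-0.4,0,0,0,0,0],
  [-0.4,0,0,0,0,0],
  [-0.4,0,0,0,0,0],
  [-0.4,0,0,0,0,0],
  [-0.4,0,0,0,0,0],
  [0.12,0.44,0,0,0,0],
  [0.31,0.31,0,0,0,0],
  [0.44,0.12,0,0,0,0],
  [0.44,-0.12,0,0,0,0],
  [0.31,-0.31,0,0,0,0],
  [0.12,-0.44,0,0,0,0],
  [-0.12,-0.44,0,0,0,0],
  [-0.31,-0.31,0,0,0,0],
  [-0.44,-0.12,0,0,0,0],
  [-0.44,0.12,0,0,0,0],
  [-0.31,0.31,0,0,0,0],
  [-0.12,0.44,0,0,0,0],
])

```text
time: 9.45
ee_pos: [0.5951, 0.1868, 0.1604]
eef_rot: [0.365, 0.931, -0.0, -0.0]
ft_force: [-1.4, 0.4, 0.5]
width: 0.0238
grip_force: 50.0
```

```bash
cat >> h.py <<'E'
def ortho(name,cams=('scene','side')):
    ims=[]
    for g in cams:
        c=cam(g);P=pts(c);I=c['pixels'][:,:,::-1]
        d=np.linalg.norm(P[...,:2]-C,axis=-1)
        q=P[(P[...,2]>.062)&(P[...,2]<.07)&(d<.118)&(d>.1)];print(g,'bowl',cv2.minEnclosingCircle((q[:,:2]*1000).astype(np.float32)))
        v,u=np.where((d<.115)&(P[...,2]<.12));u0,v0=int(np.median(u)),int(np.median(v))
        ims.append(cv2.resize(np.ascontiguousarray(I[max(0,v0-60):v0+60,max(0,u0-60):u0+60]),(400,400),interpolation=cv2.INTER_CUBIC))
    cv2.imwrite('pics/'+name,np.hstack(ims))
E
python3 -c "
from h import *
where();ortho('a1.png')"
```

```text
t 9.45 p [0.5951 0.1868 0.1604] yaw_y 47.1 tilt [-0. -0. -1.] rel centre in tool mm [-39.8  -0.9  -0. ] w 0.02376371676550603 F [-1.4  0.4  0.5]
scene bowl ((568.4420166015625, 212.79440307617188), 111.549072265625)
side bowl ((566.7586059570312, 215.87890625), 112.69729614257812)
```

View pics/a1.png

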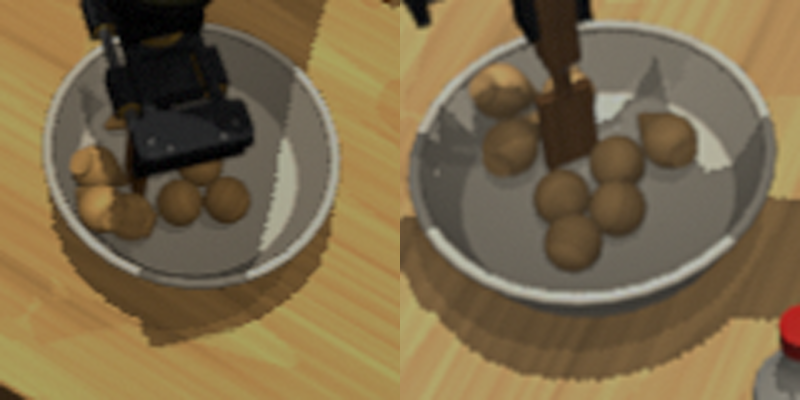

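Side half (right): the paddle is at (567,110), with three balls at (560,195), (617,207) and (573,240), another crown at (617,160), and cones at (668,140), (500,90) and (510,150). They are only partly mixed and the bowl has not moved, so I'll keep stirring.

>>> carry_out([
  [0.12,-0.44,0,0,0,0],
  [0.31,-0.31,0,0,0,0],
  [0.44,-0.12,0,0,0,0],
  [0.44,0.12,0,0,0,0],
  [0.31,0.31,0,0,0,0],
  [0.12,0.44,0,0,0,0],
  [-0.44,0,0,0,0,0],
  [-0.44,0,0,0,0,0],
  [-0.44,0,0,0,0,0],
  [-0.44,0,0,0,0,0],
  [0.12,0.44,0,0,0,0],
  [0.31,0.31,0,0,0,0],
  [0.44,0.12,0,0,0,0],
  [0.44,-0.12,0,0,0,0],
  [0.31,-0.31,0,0,0,0],
  [0.12,-0.44,0,0,0,0],
  [-0.44,0,0,0,0,0],
  [-0.44,0,0,0,0,0],
  [-0.44,0,0,0,0,0],
  [-0.44,0,0,0,0,0],
])

```text
time: 12.05
ee_pos: [0.5958, 0.1853, 0.1604]
eef_rot: [0.365, 0.931, -0.0, 0.0]
ft_force: [-0.1, 0.8, -0.4]
width: 0.0238
grip_force: 50.0
```

>>> carry_out([
  [0.12,0.44,0,0,0,0],
  [0.31,0.31,0,0,0,0],
  [0.44,0.12,0,0,0,0],
  [0.44,-0.12,0,0,0,0],
  [0.31,-0.31,0,0,0,0],
  [0.12,-0.44,0,0,0,0],
  [-0.12,-0.44,0,0,0,0],
  [-0.31,-0.31,0,0,0,0],
  [-0.44,-0.12,0,0,0,0],
  [-0.44,0.12,0,0,0,0],
  [-0.31,0.31,0,0,0,0],
  [-0.12,0.44,0,0,0,0],
  [0.44,0,0,0,0,0],
  [0.44,0,0,0,0,0],
  [0,0,-0.5,0,0,0],
  [0,0,-0.9,0,0,0],
  [0,0,-0.8,0,0,0],
  [-0.7,-0.9,0,0,0,0],
  [-0.7,-0.9,0,0,0,0],
  [-0.7,-0.9,0,0,0,0],
])

```text
time: 14.55
ee_pos: [0.5561, 0.0735, 0.2487]
eef_rot: [0.364, 0.931, 0.0, -0.0]
ft_force: [-0.0, -1.0, -0.8]
width: 0.0233
grip_force: 50.0
```

```bash
python3 -c "
from h import *
where();ortho('a2.png')"
```

```text
t 14.55 p [0.5561 0.0735 0.2487] yaw_y 47.3 tilt [ 0.     0.001 -1.   ] rel centre in tool mm [-8.800e+01 -1.106e+02 -1.000e-01] w 0.023255913863027645 F [-0.  -1.  -0.8]
scene bowl ((566.9292602539062, 212.53570556640625), 112.73095703125)
side bowl ((567.4775390625, 216.19186401367188), 112.9811019897461)
```

View pics/a2.png

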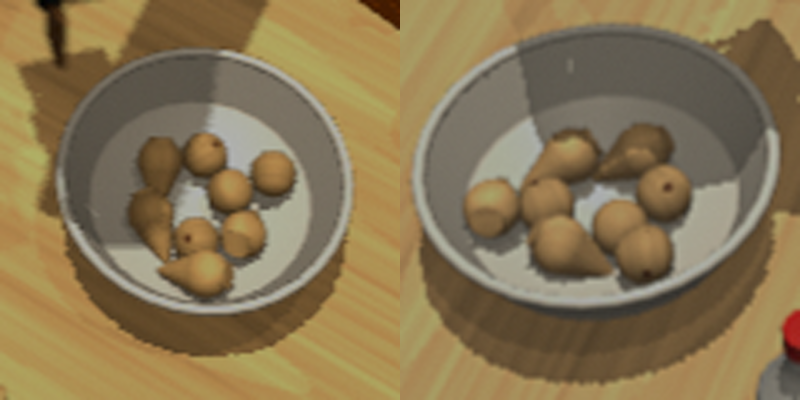

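Scene half (left): cones are at (160,160), (152,215), (205,272) and (240,235), and balls at (205,153), (230,190), (272,172) and (195,238). All are in the bowl. Only the ball at (272,172) looks too far from a cone, so I'll measure the gaps.

```bash
cat >> h.py <<'E'
def locate(balls,cones):
    c=cam('scene');P=pts(c);d=np.linalg.norm(P[...,:2]-C,axis=-1)
    v,u=np.where((d<.115)&(P[...,2]<.12));u0,v0=int(np.median(u))-60,int(np.median(v))-60
    o=np.array(c['xyz']);M=R.from_quat(c['orientation']).as_matrix()
    def f(L):
        out=[]
        for x,y in L:
            ray=M@np.array([(x*.3+u0-c['cx'])/c['fx'],(y*.3+v0-c['cy'])/c['fy'],1])
            q=o+ray*(.027-o[2])/ray[2];out.append((q[:2]-C)*1000)
        return np.array(out)
    B,K=f(balls),f(cones);print('B',B.round().tolist(),'K',K.round().tolist())
    print((np.linalg.norm(B[:,None]-K[None],axis=-1)-36).round())
E
python3 -c "
from h import *
locate([(205,153),(230,190),(272,172),(195,238)],[(160,157),(152,210),(210,272),(240,233)])"
```

```text
B [[-35.0, -15.0], [-18.0, 17.0], [-49.0, 37.0], [32.0, 14.0]] K [[-13.0, -43.0], [30.0, -25.0], [50.0, 38.0], [10.0, 41.0]]
[[-1. 29. 64. 36.]
 [24. 27. 34.  0.]
 [51. 64. 63. 23.]
 [37.  3. -7. -1.]]
```

>>> carry_out([
  [0,0,0,0,0,0.97],
  [0,0,0,0,0,0.97],
  [0,0,0,0,0,0.97],
  [0,0,0,0,0,0.97],
  [0,0,0,0,0,0.97],
  [0,0,0,0,0,0.97],
  [0,0,0,0,0,0.97],
  [0,0,0,0,0,0.97],
  [0,0,0,0,0,0.97],
  [0,0,0,0,0,0.97],
  [0,0,0,0,0,0],
])

```text
time: 16.08
ee_pos: [0.5566, 0.0757, 0.2484]
eef_rot: [0.867, 0.498, 0.0, -0.0]
ft_force: [-0.5, -0.1, -0.5]
width: 0.024
grip_force: 50.0
```

```bash
python3 -c "
from h import *
where();s=read_state();print(np.round(s['joint_positions'],2));M=R.from_quat(s['eef_rot']).as_matrix();p=np.array(s['ee_pos']);print(M.T@(np.array([C[0]-.058,C[1]+.014,.1725])-p)/.04)"
```

```text
t 16.075 p [0.5566 0.0757 0.2484] yaw_y -30.2 tilt [-0.     0.001 -1.   ] rel centre in tool mm [-1.249e+02  6.130e+01 -1.000e-01] w 0.02397842832001608 F [-0.5 -0.1 -0.5]
[-0.66  0.19  0.51  1.64 -0.1   1.34 -0.66]
[ 2.69373633 -2.96066426  1.90088949]
```

>>> carry_out([
  [0.9,-0.99,0,0,0,0],
  [0.9,-0.99,0,0,0,0],
  [0.9,-0.98,0,0,0,0],
  [0,0,0.5,0,0,0],
  [0,0,0.7,0,0,0],
  [0,0,0.5,0,0,0],
  [0,0,0.2,0,0,0],
  [0.2,0,0,0,0,0],
  [0.25,0,0,0,0,0],
  [0.2,0,0,0,0,0],
  [0,0,0,0,0,0],
  [0,0,-0.3,0,0,0],
  [0,0,-0.8,0,0,0],
  [0,0,-0.8,0,0,0],
  [-0.9,0.5,0,0,0,0],
  [-0.9,0.5,0,0,0,0],
  [-0.9,0.5,0,0,0,0],
  [-0.9,0.5,0,0,0,0],
  [0,0,0,0,0,0],
])

```text
time: 18.45
ee_pos: [0.5191, 0.0808, 0.2499]
eef_rot: [0.869, 0.494, 0.001, 0.0]
ft_force: [1.4, 1.1, 0.6]
width: 0.0236
grip_force: 50.0
```

```bash
python3 -c "
from h import *
where();ortho('a3.png')"
```

```text
t 18.45 p [0.5191 0.0808 0.2499] yaw_y -30.7 tilt [ 0.001  0.    -1.   ] rel centre in tool mm [-1.392e+02  2.770e+01 -1.000e-01] w 0.02358932600480347 F [1.4 1.1 0.6]
scene bowl ((568.1034545898438, 212.75086975097656), 112.2037582397461)
side bowl ((566.557861328125, 215.9404754638672), 112.00909423828125)
```

View pics/a3.png

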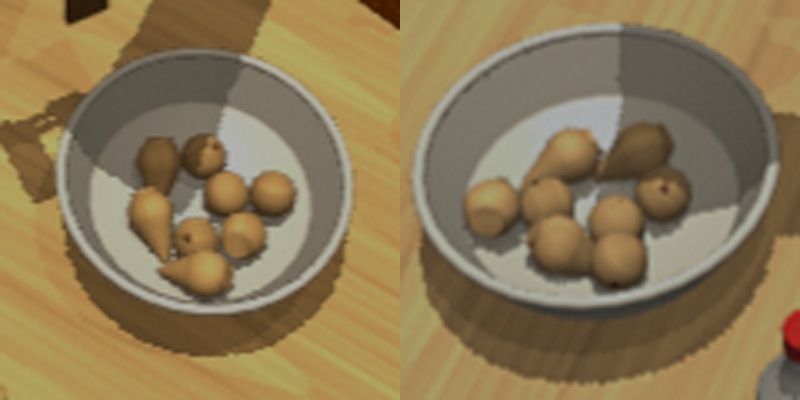

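Scene half: the ball is now at (273,192), near the cone at (243,235). The other crowns and the bowl have hardly moved.

```bash
python3 -c "
from h import *
locate([(205,154),(227,193),(273,192),(195,238)],[(159,157),(151,208),(210,272),(243,234)])
s=read_state();a=np.arctan2(R.from_quat(s['eef_rot']).as_matrix()[1,1],R.from_quat(s['eef_rot']).as_matrix()[0,1]);print('rot units',-(84-np.degrees(a))/8)
M=R.from_euler('z',84-np.degrees(a),degrees=True).as_matrix()@R.from_quat(s['eef_rot']).as_matrix()
print(M.T@(np.array([.5105,-.1555,.2485])-s['ee_pos'])/.04)"
```

```text
B [[-34.0, -15.0], [-14.0, 16.0], [-34.0, 45.0], [32.0, 14.0]] K [[-12.0, -44.0], [29.0, -26.0], [50.0, 38.0], [9.0, 43.0]]
[[ 0. 28. 63. 37.]
 [24. 24. 31. -0.]
 [56. 59. 48.  7.]
 [37.  5. -7.  1.]]
rot units -14.294776861290835
[-0.42185855 -6.01633965  0.01447909]
```

All eight crowns now have the other kind within 7 mm, so the paddle goes back.

>>> carry_out([
  [0,0,0,0,0,-0.953],
  [0,0,0,0,0,-0.953],
  [0,0,0,0,0,-0.953],
  [0,0,0,0,0,-0.953],
  [0,0,0,0,0,-0.953],
  [0,0,0,0,0,-0.953],
  [0,0,0,0,0,-0.953],
  [0,0,0,0,0,-0.953],
  [0,0,0,0,0,-0.953],
  [0,0,0,0,0,-0.953],
  [0,0,0,0,0,-0.953],
  [0,0,0,0,0,-0.953],
  [0,0,0,0,0,-0.953],
  [0,0,0,0,0,-0.953],
  [0,0,0,0,0,-0.953],
])

```text
time: 20.48
ee_pos: [0.5188, 0.0862, 0.2486]
eef_rot: [0.049, 0.999, 0.0, -0.0]
ft_force: [-0.3, -0.3, -0.3]
width: 0.0241
grip_force: 50.0
```

>>> carry_out([
  [-0.07,-0.9,0,0,0,0],
  [-0.07,-1,0,0,0,0],
  [-0.07,-1,0,0,0,0],
  [-0.07,-1,0,0,0,0],
  [-0.07,-1,0,0,0,0],
  [-0.07,-0.7,0,0,0,0],
  [0,-0.4,0,0,0,0],
  [0,0,0,0,0,0],
  [0,0,0,0,0,0],
])

```text
time: 21.6
ee_pos: [0.5107, -0.1539, 0.2484]
eef_rot: [0.052, 0.999, 0.0, -0.0]
ft_force: [0.9, -0.3, -1.4]
width: 0.0239
grip_force: 50.0
```

```bash
cat > chk.py <<'E'
from h import *
s=read_state();M=R.from_quat(s['eef_rot']).as_matrix();p=np.array(s['ee_pos']);where()
print('to go',M.T@(np.array([.5105,-.1555,.1485])-p)/.04)
for g in('scene','side'):
    P=pts(cam(g)).reshape(-1,3);P=P[np.linalg.norm(P[:,:2]-[.511,-.156],axis=1)<.05]
    for z in np.arange(.07,.235,.02):
        q=P[(abs(P[:,2]-z)<.01)&(np.linalg.norm(P[:,:2]-p[:2],axis=1)<.03)]
        if len(q): print(g,z.round(2),len(q),((M[:,:2].T@(q.mean(0)-p))*1000).round(1))
E
python3 chk.py
```

```text
t 21.6 p [ 0.5107 -0.1539  0.2484] yaw_y 84.1 tilt [-0.     0.001 -1.   ] rel centre in tool mm [ 1.750e+01 -3.722e+02 -2.000e-01] w 0.023886259848529736 F [ 0.9 -0.3 -1.4]
to go [ 1.26760486e-03 -4.15467650e-02  2.49767064e+00]
scene 0.07 131 [-0.2  1. ]
scene 0.11 21 [-6.1 -1.1]
scene 0.13 52 [-6.  2.]
scene 0.15 56 [-5.5  2.1]
scene 0.17 55 [-4.9  1.5]
scene 0.19 19 [-6.2  1.8]
scene 0.21 45 [-7.   5.5]
scene 0.23 60 [-10.7   3.4]
side 0.07 85 [ 0.3 -0.5]
side 0.11 30 [1.4 7.9]
side 0.13 55 [2.2 8.4]
side 0.15 60 [1.9 6.9]
side 0.17 62 [1.4 5.5]
side 0.19 31 [0.7 5.3]
side 0.21 74 [2.9 9.3]
side 0.23 78 [ 4.7 10.1]
```

>>> carry_out([
  [0,-0.04,0,0,0,0],
  [0,0,0.5,0,0,0],
  [0,0,0.4,0,0,0],
  [0,0,0.25,0,0,0],
  [0,0,0.2,0,0,0],
  [0,0,0.1,0,0,0],
  [0,0,0,0,0,0],
])

```text
time: 22.58
ee_pos: [0.5102, -0.1572, 0.1905]
eef_rot: [0.053, 0.999, 0.0, -0.0]
ft_force: [-0.4, 0.7, -0.1]
width: 0.0238
grip_force: 50.0
```

Tip is 10 mm inside the slot with no contact force, so I'll go on down.

>>> carry_out([
  [0,0,0.25,0,0,0],
  [0,0,0.3,0,0,0],
  [0,0,0.25,0,0,0],
  [0,0,0.12,0,0,0],
  [0,0,0.06,0,0,0],
  [0,0,0.04,0,0,0],
  [0,0,0,0,0,0],
])

```text
time: 23.45
ee_pos: [0.5103, -0.1572, 0.1499]
eef_rot: [0.053, 0.999, 0.0, 0.0]
ft_force: [1.0, -0.3, -0.3]
width: 0.0241
grip_force: 50.0
```

>>> carry_out([
  [0,0,0.03,0,0,0],
  [0,0,0.02,0,0,0],
  [0,0,0,0,0,0],
])

```text
time: 23.82
ee_pos: [0.5107, -0.1574, 0.1493]
eef_rot: [0.053, 0.999, 0.0, 0.001]
ft_force: [-4.3, 1.1, 14.2]
width: 0.0238
grip_force: 50.0
```

The floor contact is felt (14 N up), so I'll release and withdraw.

>>> carry_out([
  [0,0,-0.03,0,0,0],
  [0,0,0,0,0,0],
  [0,0,0,0,0,0],
  [0,0,0,0,0,0],
], fingers=60)

```text
time: 24.32
ee_pos: [0.5101, -0.1572, 0.1488]
eef_rot: [0.053, 0.999, 0.0, -0.0]
ft_force: [0.1, -0.6, 1.1]
width: 0.0548
grip_force: 0.0
```

>>> carry_out([
  [0,0,-0.4,0,0,0],
  [0,0,-0.9,0,0,0],
  [0,0,-1,0,0,0],
  [0,0,-1,0,0,0],
  [1,0,-0.5,0,0,0],
  [1,0,0,0,0,0],
  [0,0,0,0,0,0],
  [0,0,0,0,0,0],
])

```text
time: 25.32
ee_pos: [0.4311, -0.1488, 0.3017]
eef_rot: [0.053, 0.999, 0.0, 0.001]
ft_force: [0.1, -0.7, 0.1]
width: 0.0596
grip_force: 0.0
```

```bash
python3 - <<'E'
from h import *
where();ortho('a4.png')
P=pts(cam('side'));Q=P.reshape(-1,3);H=Q[(Q[:,2]>.165)&(Q[:,2]<.21)&(np.linalg.norm(Q[:,:2]-[.511,-.156],axis=1)<.03)]
print(len(H),np.median(H,0),H[:,2].max(),np.percentile(H[:,2],90))
a=cv2.imread('pics/a4.png');b=cam('scene','s4.png')['pixels'][175:295,195:315,::-1]
cv2.imwrite('pics/f4.png',np.hstack([a[:,:400],cv2.resize(np.ascontiguousarray(b),(400,400),interpolation=cv2.INTER_CUBIC)]))
E
```

```text
t 25.325 p [ 0.4311 -0.1488  0.3017] yaw_y 84.0 tilt [ 0.002  0.    -1.   ] rel centre in tool mm [  96.6 -375.5   -0.4] w 0.05957095375380687 F [ 0.1 -0.7  0.1]
scene bowl ((568.5396728515625, 211.7239990234375), 112.54511260986328)
side bowl ((565.3037109375, 215.55174255371094), 112.33302307128906)
129 [ 0.50857453 -0.14878866  0.17893267] 0.18638907465010213 0.18381587133840477
```

View pics/f4.png

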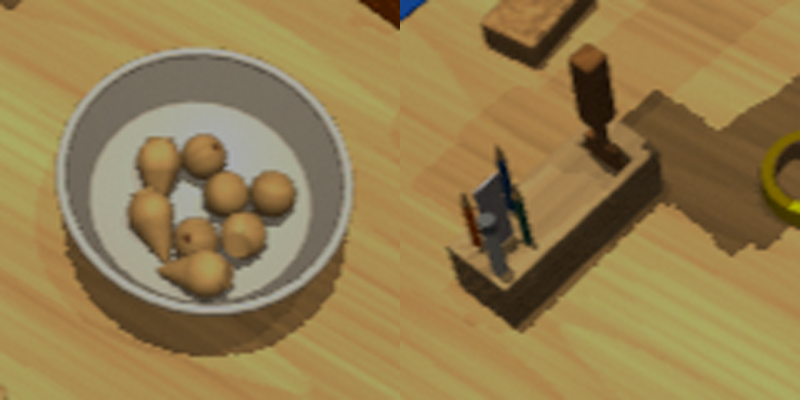

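The paddle stands upright in its slot at (605,110), with its top at about 0.183 m as at the start. The mixed crowns lie in the bowl at left, unmoved.

```bash
python3 -c "
from bench import r
print(r.close_job())"
```

```text
the job is handed in; nothing more can be done
None
```

The job is handed in after about 25 s: the crowns are mixed, with every ball and cone within about 7 mm of one of the other kind, all eight are still in the bowl, the bowl is where it stood, and the paddle is upright and fully down in its slot.

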